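# Clip down the swatches and hold the edge press at three clicks

## Task

The leather swatches in the edge press are freshly glued: first press the sprung clamp arm down until its hook clips onto the catch bar, then swing the ratchet lever by its knob three clicks away from its rest stop, so that the pawl has passed three pins of the quadrant and lies between the third and the fourth, and never go past the fourth. The lever springs back when let go, so finish while still holding the knob steady there, with the clamp still clipped; leave the things lying round the press alone.

Things in the scene. Friction and masses are not known exactly. Their poses are not given: they have to be found in the camera images.
- press_base: Fixed press: plywood plate 130 (x) by 320 (y) by 12 mm, y from -165 to +155. Origin on the desk under it, z up; yaw within 0.2 rad of the world's. Its -y half holds the swatches (top 27 mm) and clamp arm, its +y half the lever, whose vertical pivot is at base (-45, 60) mm. With the clamp clipped nothing on it is above 53 mm but the knob (88 mm)
- clamp_arm (a joint): Angle of the clamp arm (steel bar 106 x 24 x 6 mm): 0 = level, clipped, at its stop; grows upward; starts 0.4 to 0.7 and stays where left. Hinge along base x at base (0, -145, 36) mm; the arm points to base +y. The sprung hook under its free end snaps below a cross bar in the last 0.1 rad; this takes 6 to 12 N on the pad
- clamp_pad (a point): Middle of the 22 x 28 mm rubber thumb pad on top of the clamp arm, 72 mm from its hinge; x along the hinge, y along the arm to its free end (34 mm further), z up out of it. When clipped it is at base (0, -73, 41) mm: one can press straight down there from above with closed fingers
- ratchet_lever (a joint): Lever angle: 0 = rest stop (start), grows as it swings clockwise seen from above, end stop 1.3. A spring returns it when let go: about 4 N at the knob at rest, 6 N at 0.75, 7 N at the end. Each click adds a ripple of about 2 N: the push rises, then drops as the pawl passes a pin; the clicks alone do not hold the lever
- lever_knob: Upright round black knob on the lever's end, 22 mm diameter (16 at its foot), from z = 40 mm (origin, centre of its foot) to 88 mm, 105 mm from the pivot. It spins freely on its own vertical axis, so its yaw tells nothing
- knob_grip (a point): Point on the knob's axis at the height to grip it, z = 68 mm; fixed to the lever: its x axis points from the pivot outward along the lever, at rest 0.62 rad to the left (+yaw) of the base's x axis
- quadrant: Fixed brass quadrant under the lever: five upright steel pins (8 mm diameter) 55 mm from the pivot, 0.24 rad apart. Origin on the pivot axis, z up, x to the first pin; the others follow clockwise. Its yaw varies: the first click comes 0.12 to 0.28 rad from rest. The pawl is in line with the lever: after three clicks the lever is 0.60 rad clockwise of this x (pin 3 at 0.48, pin 4 at 0.72)
- bone_folder_by: Bystander: flat pale bone folder, 20 x 152 x 8 mm, lying to the left of the press beyond the pen. Leave alone
- spool_by: Bystander: thread spool, 51 x 77 x 52 mm, standing to the right of the press. Leave alone
- pen_by: Bystander: marking pen, 11 x 140 x 11 mm, lying to the left of the press. Leave alone

How it is judged:
On the way, in this order (a step that is already met when the one before it is completed fails the run):
1. the clamp arm is down and its hook is clipped under the catch bar (value of joint clamp_arm below 0.04 rad), for 0.2 s.
2. the lever stands between the third and the fourth pin, held by the fingers (value of joint ratchet_lever above 0.55 rad and angle between the x axis of knob_grip and the x axis of quadrant, either way round between 0.5 and 0.7 rad and contact force between the fingers and lever_knob above 1 N), for 0.2 s.
At the end, for the whole second after the job is handed in: The clamp arm is clipped (within 0.04 rad of fully down); the lever stands still (under 0.1 rad/s) between the third and fourth pin, 0.50 to 0.70 rad clockwise of the quadrant's first pin; the fingers bear on the knob with more than 1 N (all of step 2 and value of joint clamp_arm below 0.04 rad and velocity of joint ratchet_lever between -0.1 and 0.1 rad/s); the arm keeps its last pose, push and grip.
It fails at once if the lever goes past the fourth pin (angle between the x axis of knob_grip and the x axis of quadrant, either way round above 0.75 rad).
It fails at once if a bystander is moved by more than 30 mm (distance of any of bone_folder_by, spool_by, pen_by from where it was at the start of the episode above 0.03 m).
It also fails if it takes over 56 s, if anything falls off the work surface, if the arm or the gripper's body presses on something with over 40 N, if the wrist force passes 120 N, or if a joint passes its speed limit or range.

## Robot

A 6-joint arm with a two-finger parallel gripper is mounted at the origin on the work surface; the furniture and walls round the work are solid. World frame = base frame: x ahead of the robot, y to its left, z up, the work surface at z = 0. Lengths are in m, angles in rad, forces in N, time in s.
With the tool pointing down it reaches from about 0.35 to 0.975 m from the base axis. Payload 4.9 kg.
Tool frame: the origin (TCP) lies at the very end of the fingers, on their centre line; the grasp point (between the pads) lies 19 mm behind it; z points along the fingers, y is the direction in which the jaws open and shut (so a half turn about z gives the same grasp; the last joint's range is limited). The gripper opens to 85 mm and grips with 20 to 120 N. Pads are 22 mm wide; open, the fingers measure 114 mm over their backs; the gripper's body (76 mm by 85 mm) begins 54 mm behind the grasp point. The pads swing forward as they close: fully open they stand 13 mm farther back than shut.
Start: joints at [1.166, 0.053, 1.613, -0, 1.476, -0.119], TCP at [0.176, 0.6, 0.195] pointing down, gripper open.
Joint ranges: [-3.01, 3.01], [-1.01, 2.22], [0.06, 2.58], [-1.02, 4.17], [0.09, 2.62], [-3.14, 3.14]. Speed limits (rad/s): [2.57, 2.57, 3.14, 3.14, 3.14, 3.14].

## Interface

Orientations are given as a rotation vector (axis times angle).
In Python, from station import ctrl gives the robot as it stands.
- The arm moves only by the tool step_arm, never from a script. Its argument "moves" is a list of rows, each a list of 5 numbers: the opening, from 0 (shut) to 1 (fully open), then the shift along the world's x, y, z in m, then the turn about the world's z in degrees. A call has 1 to 20 rows; each row shifts and turns the pose as measured when the row begins; what a row does not reach is not made up. A row lasts 1/8 s, in which the tool goes at most 62.5 mm and 10.7 degrees, less where a joint would pass 70% of its speed; a pose out of reach is approached as far as the arm can. A call is refused whole if a number of a shift passes 0.0625 or a number of a turn 10.7, either way. A call with a gripper value outside its range is refused whole. The fingers move at their own pace and stop on an object; "newtons" is the grip in N (left out, the last holds). Time passes only in rows, so rows that do not move let the fingers close. It gives the time, the measured TCP pose, the force and the opening at its end, in the units of the state.
- ctrl.get_obs(): the state, without advancing time (a new reading comes with each control period).
- ctrl.get_image(name): name is "side" or "top" or "wrist"; returns a dict with "color" (480x640x3 uint8, red, green, blue), "camera_matrix" (3x3 intrinsics, pixels), "k1" (the pictures are not rectified: a ray, as slopes to the right and down, at radius r is drawn at 1 + k1 r^2 times it, then the intrinsics apply), "R" (3x3) and "t" (3): a world point X has camera coordinates R X + t; the wrist camera has in their place "T_tool_cam" (4x4, takes a point from camera to tool coordinates, whose origin is the TCP and whose axes are the flange's). Camera axes: x right, y down, z forward; pixel columns grow to the right and rows downward; lengths in m; the calibration is good to about 2 mm. A picture is of the moment at which its call begins: read the wrist's pose just before it. There is no depth.
- ctrl.finish_job(): hands the job in, once; it reports no verdict.
Trained networks look in a picture, given as the dict that the camera call returned (one of the last four; its "shot" number tells which), for a name from the list of things; names that differ only in an ending like _2 or _b are one class to them, and where a whole thing is asked for, a point or a joint stands for the part that bears it (a point fixed in the world has none). Each returns a list of dicts, best first, with "p" (0 to 1); they miss things now and then, are a little off and sometimes report something else, mostly with a low value. They report only what shows in the picture. A call takes as long as a camera call.
- ctrl.spot_in(picture, query): "bbox" ([left, top, right, bottom] in pixels, round what is visible of it).
The state is a dict: "t": time; "q": joint angles; "dq": joint speeds; "effort": joint torques, N m; "tool_pos": TCP position; "tool_rot": TCP orientation; "contact_force": force on the tool from outside, world axes, zero at the start; "wrist_torque": the same for the moment, N m; "opening": finger opening in m.
Only numpy, scipy, OpenCV 4.12 (cv2) and the standard library are available. Lean on these libraries where they do the work, as an engineer would, in place of code of your own. Each camera call takes 0.05 s, during which the arm holds its last target.

## Working session

There is one attempt and no reset: what is moved stays moved. The work goes in short steps, Python scripts to look and compute and a tool call to move; the robot and the scene stay as the last step left them, time stands still between calls to the robot, and variables do not carry over. Pictures are saved under pics/ and viewed, and the job is handed in when it is done.

Besides the shell and the picture viewer there is one more tool, called after "Call:" as name(argument=value, ...), one argument or row to a line, values as JSON. step_arm: Moves the arm, as the interface text tells. Its arguments: {"type":"object","properties":{"moves":{"type":"array","items":{"type":"array","items":{"type":"number"}}},"newtons":{"type":"number"}},"required":["moves"]}

```bash
mkdir -p pics; ls; python3 - <<'E'
from station import ctrl
import cv2,pickle
o=ctrl.get_obs(); print(o)
for n in ["top","side","wrist"]:
    im=ctrl.get_image(n); cv2.imwrite(f"pics/{n}0.png",im["color"][:,:,::-1])
    pickle.dump(im,open(f"{n}0.pkl","wb"))
    print(n,{k:v for k,v in im.items() if k!="color"})
    for q in ["press_base","clamp_pad","clamp_arm","lever_knob","quadrant","ratchet_lever"]:
        print(q,[(r["p"],r["bbox"]) for r in ctrl.spot_in(im,q)][:2])
E
```

```text
pics
{'t': 0.0, 'q': array([ 1.16599547e+00,  5.33715435e-02,  1.61428142e+00, -3.07570455e-06,
        1.47599200e+00, -1.18998959e-01]), 'dq': array([-0.00031937,  0.00103221, -0.00075147, -0.00121982, -0.00081781,
        0.00096467]), 'effort': array([-1.07468024e-04, -3.93690848e+01, -3.70170164e+01, -3.38670634e-05,
        7.21293458e-03, -2.80431166e-06]), 'tool_pos': array([0.17593102, 0.59900981, 0.1941615 ]), 'tool_rot': array([-0.44733427, -3.10904597,  0.00311456]), 'contact_force': array([-0.71249211,  0.72575056, -0.14599976]), 'wrist_torque': array([-0.0160049 ,  0.00603105,  0.03413859]), 'opening': 0.08566281901206653}
top {'camera_matrix': array([[549.21201705,   0.        , 328.63150922],
       [  0.        , 549.21201705, 241.45604516],
       [  0.        ,   0.        ,   1.        ]]), 'k1': 0.010991902508450951, 'R': array([[-0.02914216, -0.99949729,  0.01248589],
       [-0.98839968,  0.02695145, -0.1494647 ],
       [ 0.14905305, -0.01669678, -0.98868822]]), 't': array([0.03188879, 0.40850704, 1.2586008 ]), 'shot': 1}
press_base [(0.89, [248.0, 208.4, 385.
[... 1008 characters left out ...]
y([[425.91962372,   0.        , 314.71512346],
       [  0.        , 425.91962372, 242.75545189],
       [  0.        ,   0.        ,   1.        ]]), 'k1': -0.07150148328745645, 'T_tool_cam': array([[ 2.94224748e-05, -9.48339521e-01, -3.17257232e-01,
         8.15851486e-02],
       [ 9.99999739e-01,  2.57116570e-04, -6.75828053e-04,
        -1.19652981e-03],
       [ 7.22486543e-04, -3.17257129e-01,  9.48339281e-01,
        -1.77536369e-01],
       [ 0.00000000e+00,  0.00000000e+00,  0.00000000e+00,
         1.00000000e+00]]), 'shot': 3}
press_base []
clamp_pad []
clamp_arm [(0.45, [178.7, 400.2, 237.4, 422.4])]
lever_knob []
quadrant []
ratchet_lever [(0.32, [194.2, 458.5, 230.3, 468.8])]
```

```bash
python3 - <<'E'
import cv2
a=cv2.imread("pics/top0.png")[150:330,190:450]
cv2.imwrite("pics/top0c.png",cv2.resize(a,None,fx=3,fy=3,interpolation=cv2.INTER_CUBIC))
a=cv2.imread("pics/side0.png")[190:330,220:400]
cv2.imwrite("pics/side0c.png",cv2.resize(a,None,fx=4,fy=4,interpolation=cv2.INTER_CUBIC))
E
```

```text
(no output)
```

View pics/top0c.png

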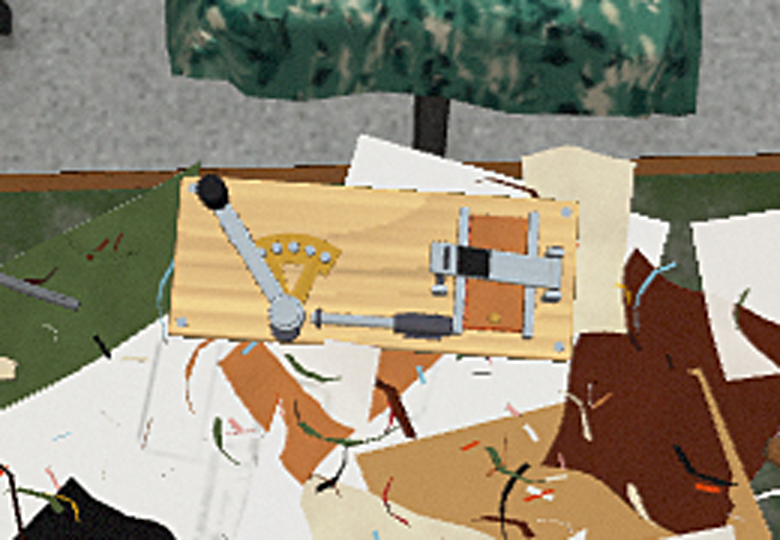

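View pics/side0c.png

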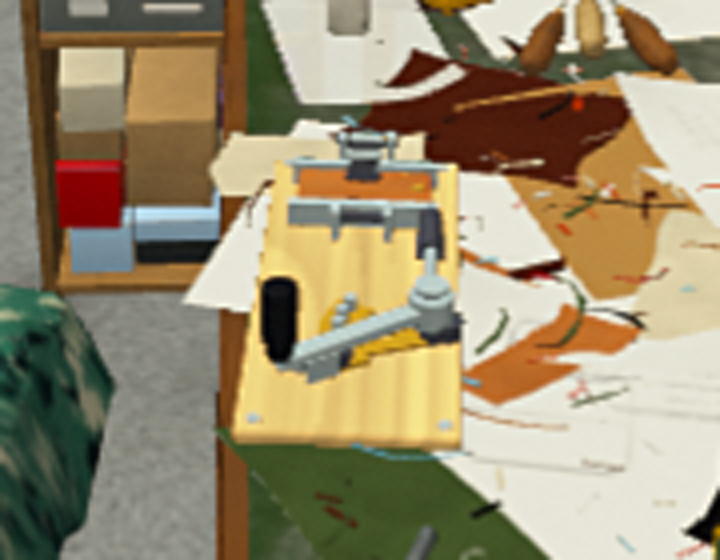

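View pics/wrist0.png

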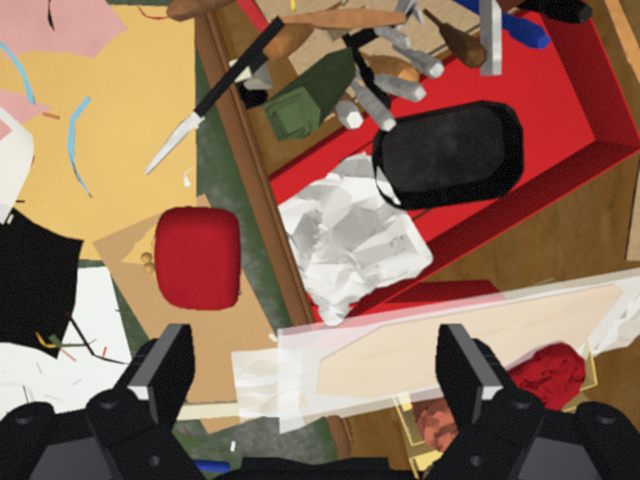

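```bash
cat > h.py <<'E'
import numpy as np, pickle, cv2
from scipy.optimize import least_squares
from scipy.spatial.transform import Rotation as Ro
def cam(im,obs=None):
    if "R" in im: return np.array(im["R"]),np.array(im["t"])
    Rt=Ro.from_rotvec(obs["tool_rot"]).as_matrix(); T=im["T_tool_cam"]
    Rw=Rt@T[:3,:3]; c=Rt@T[:3,3]+obs["tool_pos"]
    return Rw.T,-Rw.T@c
def proj(X,im,obs=None):
    R,t=cam(im,obs); c=np.atleast_2d(X)@R.T+t; s=c[:,:2]/c[:,2:]
    s=s*(1+im["k1"]*(s**2).sum(1,keepdims=True)); K=im["camera_matrix"]
    return s*[K[0,0],K[1,1]]+[K[0,2],K[1,2]]
def b2w(p,P):
    x,y,a=p;c,s=np.cos(a),np.sin(a);P=np.atleast_2d(P)
    return np.c_[x+c*P[:,0]-s*P[:,1],y+s*P[:,0]+c*P[:,1],P[:,2]]
def ray(px,im,z,obs=None):
    f=lambda v: proj([v[0],v[1],z],im,obs)[0]-px
    return least_squares(f,[.5,0.]).x
E
python3 - <<'E'
from h import *
top=pickle.load(open("top0.pkl","rb")); side=pickle.load(open("side0.pkl","rb"))
C=np.array([[65,155,12],[65,-165,12],[-65,-165,12],[-65,155,12]])/1e3
px=np.array([[183,177],[579,203],[573,359],[170,338]])/3+[190,150]
g=lambda p:(proj(b2w(p,C),top)-px).ravel()
r=least_squares(g,[.5,0.,0.]);print(r.x,r.fun)
p=r.x
kn=.06;L=.62
K=np.array([[-.045+.105*np.cos(L),.06+.105*np.sin(L),.088],[-.045,.06,.05]])
print((proj(b2w(p,K),top)-[190,150])*3, b2w(p,K))
# side corner check: near corners
ps=np.array([[235,443],[462,445]])/4+[220,190]
print(proj(b2w(p,C[[0,3]]),side)-ps)
for th in np.arange(0,.8,.1):
    a=th; print(th,((proj(b2w(p,[[0,-.145+.072*np.cos(a)-.005*np.sin(a),.036+.072*np.sin(a)+.005*np.cos(a)]]),top)-[190,150])*3).round(1),((proj(b2w(p,[[0,-.145+.106*np.cos(a)-.003*np.sin(a),.036+.106*np.sin(a)+.003*np.cos(a)]]),top)-[190,150])*3).round(1))
# pins
for z in(.03,.035,.04):
  print(z,[ (lambda w:(np.round(p[2]+.62-np.arctan2(w[1],w[0]),3),np.hypot(*w).round(4)))(ray(np.array(q)/3+[190,150],top,z)-b2w(p,K)[1,:2]) for q in [(262,253),(277,247),(293,246),(310,250),(326,257)]])
E
```

```text
[ 0.41794479  0.05622903 -0.08632366] [-0.50732443 -0.10357961  0.66133946 -0.95520129  0.34600286  0.93315899
 -0.49226811  0.05806266]
[[211.14633361 190.24752324]
 [287.65746215 313.96982699]] [[0.46868433 0.17329906 0.088     ]
 [0.37828534 0.11988536 0.05      ]]
[[ 1.72994156 -3.73947199]
 [ 3.25471935 -2.35628023]]
0.0 [[463.4 268. ]] [[419.7 265.8]]
0.1 [[464.9 266.6]] [[420.9 263.8]]
0.2 [[467.3 265.4]] [[423.6 261.8]]
0.30000000000000004 [[470.7 264.1]] [[427.7 259.9]]
0.4 [[474.9 263. ]] [[433.1 258.2]]
0.5 [[480. 262.]] [[439.9 256.5]]
0.6000000000000001 [[486.  261.1]] [[448.  255.1]]
0.7000000000000001 [[492.7 260.3]] [[457.4 253.8]]
0.03 [(np.float64(0.154), np.float64(0.0552)), (np.float64(0.379), np.float64(0.0564)), (np.float64(0.603), np.float64(0.0563)), (np.float64(0.848), np.float64(0.0553)), (np.float64(1.098), np.float64(0.0553))]
0.035 [(np.float64(0.155), np.float64(0.0543)), (np.float64(0.383), np.float64(0.0555)), (np.float64(0.609), np.float64(0.0554)), (np.float64(0.857), np.float64(0.0546)), (np.float64(1.109), np.float64(0.0547))]
0.04 [(np.float64(0.156), np.float64(0.0533)), (np.float64(0.387), np.float64(0.0546)), (np.float64(0.615), np.float64(0.0546)), (np.float64(0.867), np.float64(0.0539)), (np.float64(1.12), np.float64(0.0541))]
```

Call:
step_arm(
  moves=[
    [0,0.023,-0.052,0,0],
    [0,0.023,-0.052,0,0],
    [0,0.023,-0.052,0,0],
    [0,0.023,-0.052,0,0],
    [0,0.023,-0.052,0,0],
    [0,0.023,-0.052,0,0],
    [0,0.023,-0.052,0,0],
    [0,0.023,-0.052,0,0],
    [0,0.023,-0.052,0,0],
    [0,0.023,-0.052,0,0],
    [0,0,0,0,0],
  ],
  newtons=40,
)

```text
t: 2.42
tool_pos: [0.4108, 0.0634, 0.1972]
tool_rot: [0.443, 3.101, 0.004]
contact_force: [-0.1, 1.0, 0.4]
opening: -0.0001
```

```bash
python3 - <<'E'
from station import ctrl
from h import *
o=ctrl.get_obs(); im=ctrl.get_image("wrist"); print(o["t"],o["tool_pos"],o["tool_rot"],o["contact_force"])
cv2.imwrite("pics/w1.png",im["color"][:,:,::-1]); pickle.dump((im,o),open("w1.pkl","wb"))
for q in ["clamp_pad","lever_knob","quadrant","press_base"]:
    print(q,[(r["p"],r["bbox"]) for r in ctrl.spot_in(im,q)][:2])
p=[0.41794479,0.05622903,-0.08632366]
C=np.array([[65,155,12],[65,-165,12],[-65,-165,12],[-65,155,12],[-45+105*np.cos(.62),60+105*np.sin(.62),88],[-45,60,53]])/1e3
print(proj(b2w(p,C),im,o).round(1))
E
```

```text
2.425 [0.4107917  0.06339549 0.19719591] [0.44303567 3.10060287 0.00447665] [-0.062324    1.04966778  0.38303767]
clamp_pad [(0.7, [133.4, 227.1, 249.7, 265.1]), (0.66, [113.6, 102.7, 495.8, 306.4])]
lever_knob [(0.98, [452.0, 228.6, 498.0, 277.3]), (0.73, [358.0, 123.5, 494.1, 269.5])]
quadrant [(0.65, [337.9, 164.1, 417.6, 228.2])]
press_base [(0.77, [113.6, 105.9, 495.8, 306.0]), (0.59, [135.4, 227.1, 250.2, 266.6])]
[[490.7 243.2]
 [154.7 305.6]
 [108.2 173. ]
 [479.5  96.2]
 [483.5 254.9]
 [376.5 148.1]]
```

View pics/w1.png

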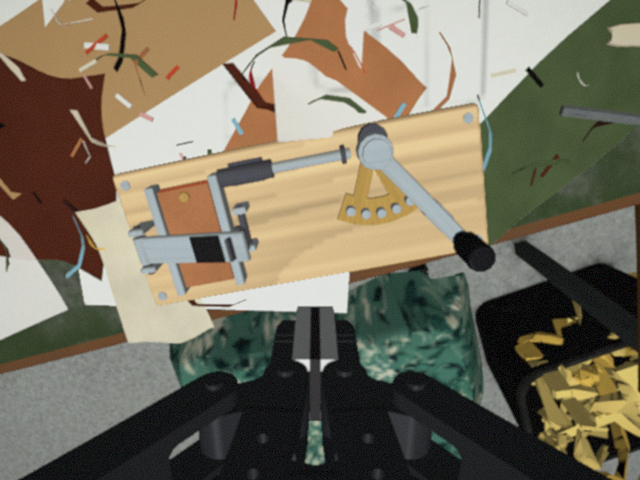

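```bash
python3 - <<'E'
import cv2
a=cv2.imread("pics/w1.png")
cv2.imwrite("pics/w1a.png",cv2.resize(a[90:290,320:520],None,fx=3,fy=3,interpolation=cv2.INTER_CUBIC))
cv2.imwrite("pics/w1b.png",cv2.resize(a[150:320,100:300],None,fx=3.5,fy=3.5,interpolation=cv2.INTER_CUBIC))
E
```

```text
(no output)
```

View pics/w1a.png

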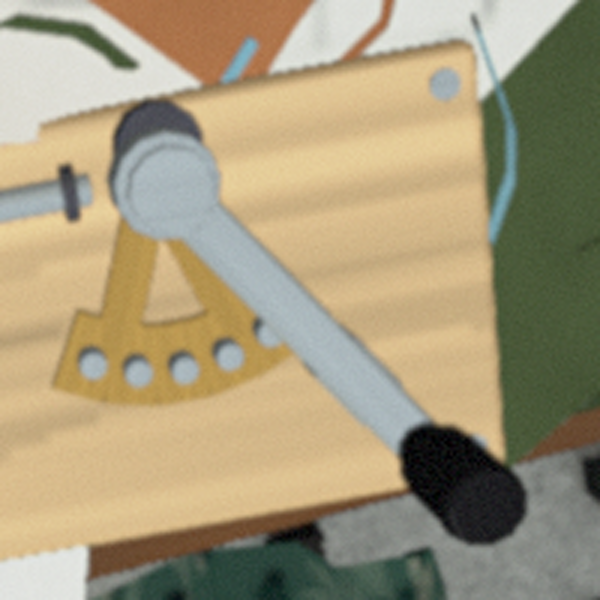

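View pics/w1b.png

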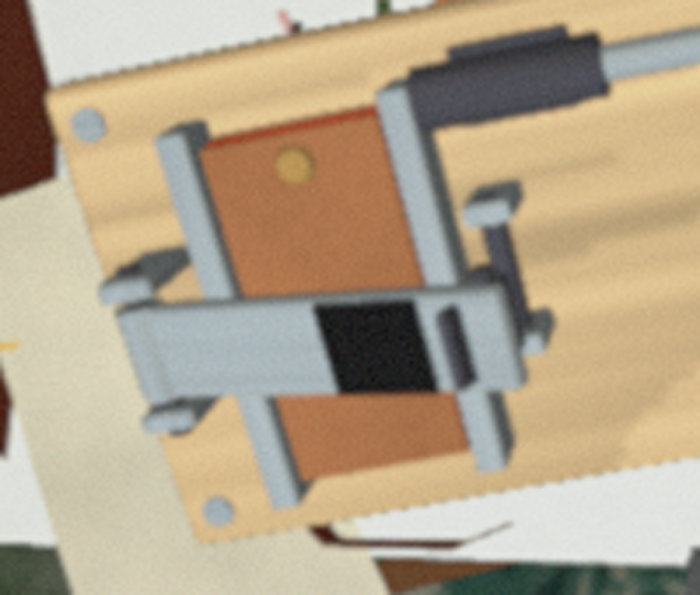

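```bash
python3 - <<'E'
from h import *
top=pickle.load(open("top0.pkl","rb")); w,o=pickle.load(open("w1.pkl","rb")); side=pickle.load(open("side0.pkl","rb"))
B=np.array([[65,155,12],[65,-165,12],[-65,-165,12],[-65,155,12],[-45+105*np.cos(.62),60+105*np.sin(.62),88],[-45,60,53]])/1e3
pt=np.array([[183,177],[579,203],[573,359],[170,338],[211,190],[287,313]])/3+[190,150]
pw=np.array([[478.3,104],[113.4,177.1],[156.6,305.1],[482.7,256.7],[376,151.7]]); iw=[3,2,1,4,5]
ft=lambda p:(proj(b2w(p,B),top)-pt); fw=lambda p:(proj(b2w(p,B[iw]),w,o)-pw)
for n,f in(("top",lambda p:ft(p).ravel()),("wrist",lambda p:fw(p).ravel()),("both",lambda p:np.r_[ft(p).ravel()/549*1.27,fw(p).ravel()/426*.38]*1000)):
    r=least_squares(f,[.42,.05,-.08]);print(n,r.x.round(4),r.fun.round(1))
p=r.x
print("knob",b2w(p,B[4:]),"pad",b2w(p,[[0,-.073,.041]]))
piv=b2w(p,B[5:])[0,:2]
for z in(.03,.035):
  print(z,[ (lambda v:(np.round(p[2]+.62-np.arctan2(v[1],v[0]),3),np.hypot(*v).round(4)))(ray(np.array(q)/3+[320,90],w,z,o)-piv) for q in [(268,332),(230,352),(185,366),(139,370),(94,361)]])
# rel to wrist-only pivot
for th in(.3,.4,.5,.6):
    a=th; print(th,[((proj(b2w(p,[[0,-.145+l*np.cos(a)-h*np.sin(a),.036+l*np.sin(a)+h*np.cos(a)]]),w,o)-[100,150])*3.5).round(0) for l,h in((.058,.005),(.072,.005),(.086,.005),(.106,.003))])
E
```

```text
top [ 0.418   0.0563 -0.0866] [-0.5 -0.2  0.6 -1.   0.3  0.9 -0.5  0.   0.   0.   0.1  0.1]
wrist [ 0.4211  0.056  -0.0891] [ 1.9 -3.4 -3.9 -1.1 -1.1  2.9  1.1  2.5  1.4  0.7]
both [ 0.4196  0.0562 -0.0875] [-1.  -1.9  1.6 -3.6  0.7  0.8 -1.1 -1.6  0.2 -1.6  0.3 -1.3  1.4 -5.
 -4.  -2.2 -1.3  1.6  0.9  0.3  0.9 -1.2]
knob [[0.47043538 0.17317262 0.088     ]
 [0.37997526 0.11986251 0.053     ]] pad [[ 0.41318466 -0.01656013  0.041     ]]
0.03 [(np.float64(0.183), np.float64(0.0544)), (np.float64(0.399), np.float64(0.0542)), (np.float64(0.639), np.float64(0.0545)), (np.float64(0.874), np.float64(0.0549)), (np.float64(1.11), np.float64(0.0545))]
0.035 [(np.float64(0.187), np.float64(0.0528)), (np.float64(0.407), np.float64(0.0527)), (np.float64(0.65), np.float64(0.053)), (np.float64(0.888), np.float64(0.0536)), (np.float64(1.126), np.float64(0.0534))]
0.3 [array([[340., 336.]]), array([[393., 331.]]), array([[447., 326.]]), array([[531., 315.]])]
0.4 [array([[323., 345.]]), array([[373., 343.]]), array([[425., 341.]]), array([[507., 333.]])]
0.5 [array([[304., 356.]]), array([[350., 356.]]), array([[398., 356.]]), array([[477., 353.]])]
0.6 [array([[283., 366.]]), array([[324., 369.]]), array([[368., 373.]]), array([[441., 374.]])]
```

Call:
step_arm(
  moves=[
    [0,0,-0.04,-0.03,0],
    [0,0,-0.04,-0.04,0],
    [0,0.002,0,-0.03,0],
    [0,0,0,0,0],
  ],
)

```text
t: 3.18
tool_pos: [0.4116, -0.0085, 0.0961]
tool_rot: [0.407, 3.102, 0.007]
contact_force: [0.1, -0.1, 0.2]
opening: -0.0001
```

```bash
python3 - <<'E'
from station import ctrl
from h import *
o=ctrl.get_obs(); im=ctrl.get_image("wrist"); print(o["t"],o["tool_pos"],o["tool_rot"],o["contact_force"])
cv2.imwrite("pics/w2.png",im["color"][:,:,::-1])
im=ctrl.get_image("side")
cv2.imwrite("pics/s2.png",cv2.resize(im["color"][170:320,220:400,::-1],None,fx=4,fy=4,interpolation=cv2.INTER_CUBIC))
E
```

```text
3.175 [ 0.41163609 -0.0084919   0.09606644] [0.40694027 3.10179531 0.00709273] [ 0.06822099 -0.13285412  0.15989203]
```

View pics/w2.png

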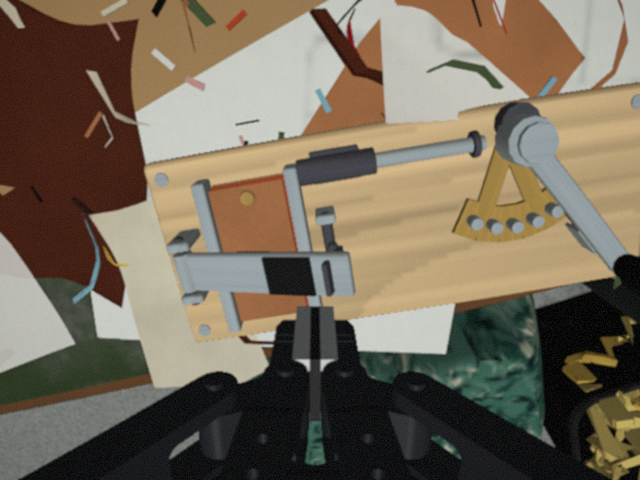

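View pics/s2.png

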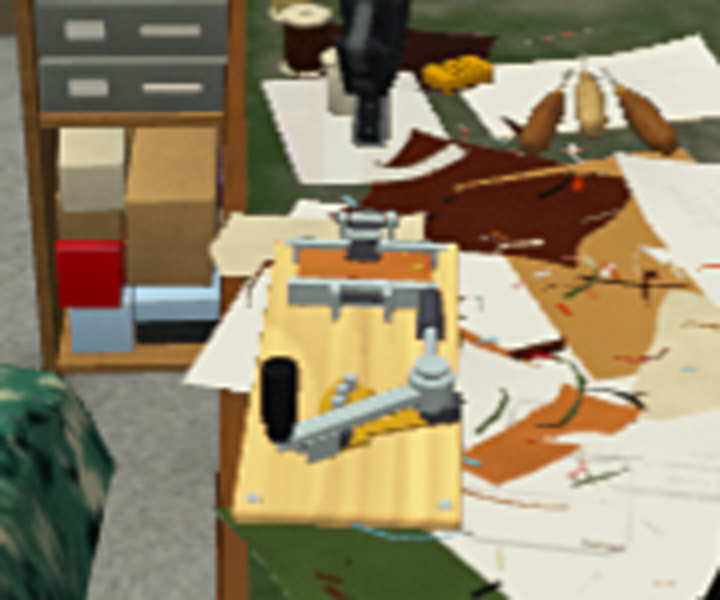

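```bash
python3 - <<'E'
from h import *
side=pickle.load(open("side0.pkl","rb"))
p=[0.4196,0.0562,-0.0875]
print((proj([[.4116,-.0085,.0961],[.4132,-.0166,.041],[.4132,-.0166,.07]],side)-[220,170])*4)
B=np.array([[65,155,12],[-65,155,12],[65,-165,12],[-65,-165,12],[-45+105*np.cos(.62),60+105*np.sin(.62),88],[-45,60,53]])/1e3
print((proj(b2w(p,B),side)-[220,170])*4)
E
```

```text
[[372.31364081 195.98303014]
 [367.37367795 264.88971742]
 [368.24083314 225.99441102]]
[[238.63662681 507.96993434]
 [471.73365478 515.68305548]
 [278.42268385 233.74671505]
 [462.01411779 239.28865778]
 [286.09713303 361.8516094 ]
 [437.79469876 360.73795551]]
```

```bash
python3 - <<'E'
from station import ctrl
from h import *
o=ctrl.get_obs(); print(o["tool_pos"])
im=ctrl.get_image("side"); 
cv2.imwrite("pics/s3.png",cv2.resize(im["color"][120:240,260:380,::-1],None,fx=5,fy=5,interpolation=cv2.INTER_CUBIC))
im=ctrl.get_image("top"); pickle.dump((im,o),open("t3.pkl","wb"))
cv2.imwrite("pics/t3.png",cv2.resize(im["color"][150:330,190:450,::-1],None,fx=3,fy=3,interpolation=cv2.INTER_CUBIC))
print((proj(o["tool_pos"],im)-[190,150])*3)
E
```

```text
[ 0.4139943  -0.0088877   0.09926249]
[[456.26188988 253.12331091]]
```

View pics/s3.png

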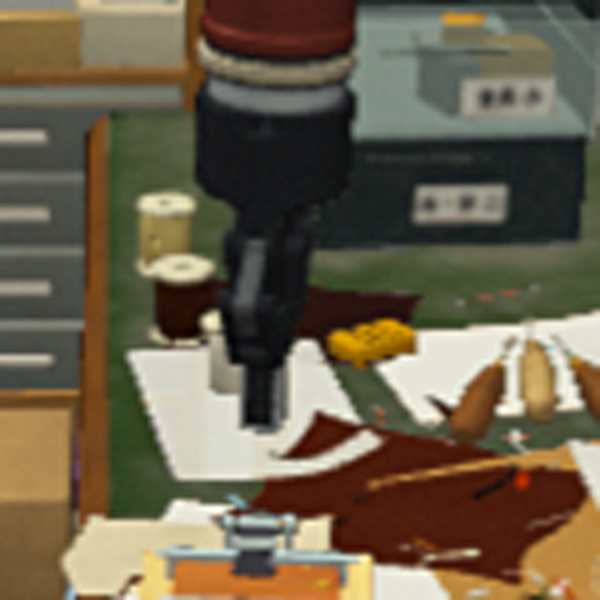

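View pics/t3.png

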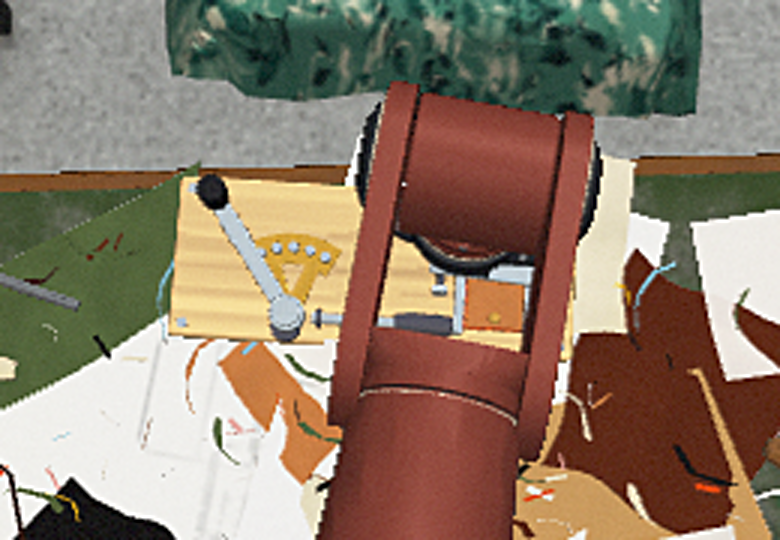

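Call:
step_arm(
  moves=[
    [0,0,-0.008,-0.01,0],
    [0,0,0,-0.01,0],
    [0,0,0,-0.006,0],
    [0,0,0,0,0],
  ],
)

```text
t: 3.88
tool_pos: [0.4165, -0.0175, 0.0751]
tool_rot: [0.403, 3.09, 0.005]
contact_force: [-0.2, -0.4, -1.0]
opening: -0.0001
```

```bash
python3 - <<'E'
from station import ctrl
from h import *
o=ctrl.get_obs(); print(o["tool_pos"],o["contact_force"],o["opening"])
im=ctrl.get_image("side"); 
cv2.imwrite("pics/s4.png",cv2.resize(im["color"][170:270,260:380,::-1],None,fx=6,fy=6,interpolation=cv2.INTER_CUBIC))
print((proj(o["tool_pos"],im)-[260,170])*6)
im=ctrl.get_image("wrist"); cv2.imwrite("pics/w4.png",im["color"][:,:,::-1])
E
```

```text
[ 0.41645946 -0.01750281  0.07510721] [-0.16409392 -0.39642669 -1.03562347] -6.228384908086519e-05
[[304.9292899  327.67067651]]
```

View pics/s4.png

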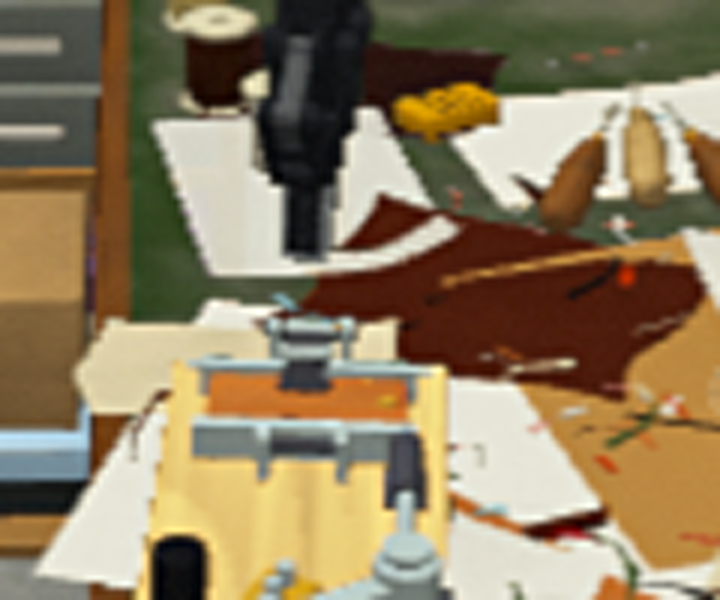

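View pics/w4.png

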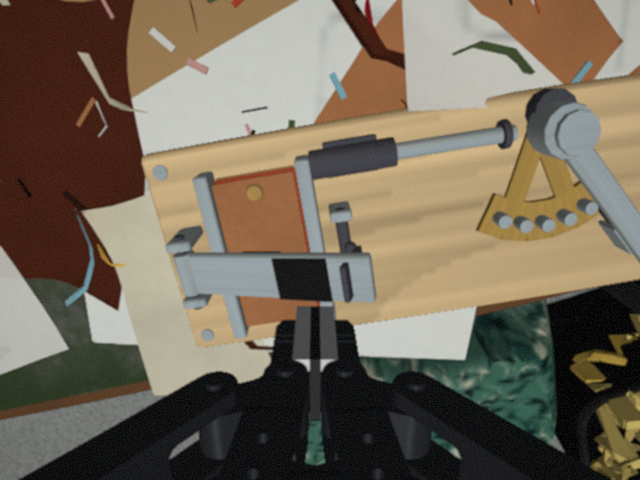

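```bash
python3 - <<'E'
from station import ctrl
from h import *
o=ctrl.get_obs(); im=ctrl.get_image("side"); w=ctrl.get_image("wrist")
f=lambda X: np.r_[proj(X,im)[0]-[310.8,213],proj(X,w,o)[0]-[316,307]]
r=least_squares(f,o["tool_pos"]); print(r.x,r.fun,o["tool_pos"],o["contact_force"],o["q"])
for d in (0,.02,.035): print(d,proj(o["tool_pos"]+[0,0,d],im),proj(o["tool_pos"]+[0,0,d],w,o))
# pad prediction
p=[0.4196,0.0562,-0.0875]; a=.41
print(proj(b2w(p,[[0,-.145+.072*np.cos(a)-.005*np.sin(a),.036+.072*np.sin(a)+.005*np.cos(a)]]),w,o))
E
```

```text
[ 0.41081865 -0.01701286  0.10426159] [ 2.44183571  1.62655631 -0.03509124  0.44130695] [ 0.4169176  -0.01758755  0.07577687] [ 0.45123324 -0.68676437 -0.24194875] [-0.22536358 -0.40294847  2.21595166  0.0059916   1.30206572 -1.53850217]
0 [[310.64773282 224.37019201]] [[317.61582924 288.97342411]]
0.02 [[310.78865523 217.4982433 ]] [[318.21048302 310.44814046]]
0.035 [[310.89582568 212.27007302]] [[318.74508454 329.7727725 ]]
[[300.90166721 278.08634111]]
```

Call:
step_arm(
  moves=[
    [0,0,0,-0.004,0],
    [0,0,0,-0.004,0],
    [0,0,0,-0.004,0],
    [0,0,0,0,0],
  ],
)

```text
t: 4.58
tool_pos: [0.4174, -0.0176, 0.0636]
tool_rot: [0.402, 3.087, 0.005]
contact_force: [-0.5, 0.1, -0.4]
opening: 0.0004
```

```bash
python3 - <<'E'
from station import ctrl
from h import *
o=ctrl.get_obs(); print(o["tool_pos"],o["contact_force"],o["opening"])
im=ctrl.get_image("side"); 
cv2.imwrite("pics/s5.png",cv2.resize(im["color"][170:270,260:380,::-1],None,fx=6,fy=6,interpolation=cv2.INTER_CUBIC))
print((proj(o["tool_pos"],im)-[260,170])*6)
im=ctrl.get_image("wrist"); cv2.imwrite("pics/w5.png",im["color"][:,:,::-1])
E
```

```text
[ 0.4173715  -0.01762428  0.06360592] [-0.50802244  0.12992696 -0.42543993] 0.00039864365762148034
[[302.32864419 350.95613036]]
```

View pics/w5.png

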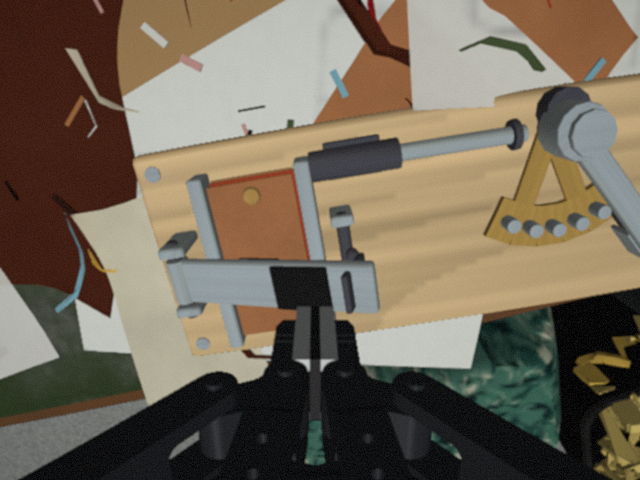

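Call:
step_arm(
  moves=[
    [0,-0.003,0,-0.005,0],
    [0,0,0,-0.005,0],
    [0,0,0,-0.005,0],
    [0,0,0,0,0],
  ],
)

```text
t: 5.18
tool_pos: [0.4144, -0.0177, 0.0479]
tool_rot: [0.402, 3.087, 0.005]
contact_force: [0.1, -0.6, -0.3]
opening: 0.0002
```

```bash
python3 - <<'E'
from station import ctrl
from h import *
o=ctrl.get_obs(); print(o["tool_pos"],o["contact_force"],o["opening"])
im=ctrl.get_image("side"); 
cv2.imwrite("pics/s6.png",cv2.resize(im["color"][170:270,260:380,::-1],None,fx=6,fy=6,interpolation=cv2.INTER_CUBIC))
im=ctrl.get_image("wrist"); cv2.imwrite("pics/w6.png",im["color"][:,:,::-1])
E
```

```text
[ 0.41435867 -0.01767473  0.04794579] [ 0.10353647 -0.57648973 -0.25703491] 0.0002236086298171512
```

View pics/w6.png

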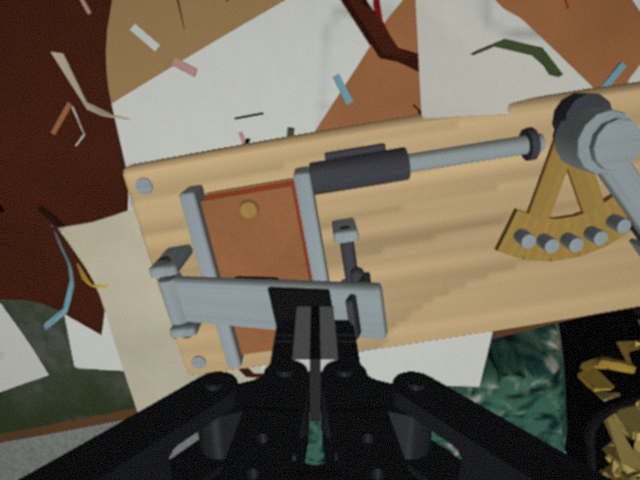

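View pics/s6.png

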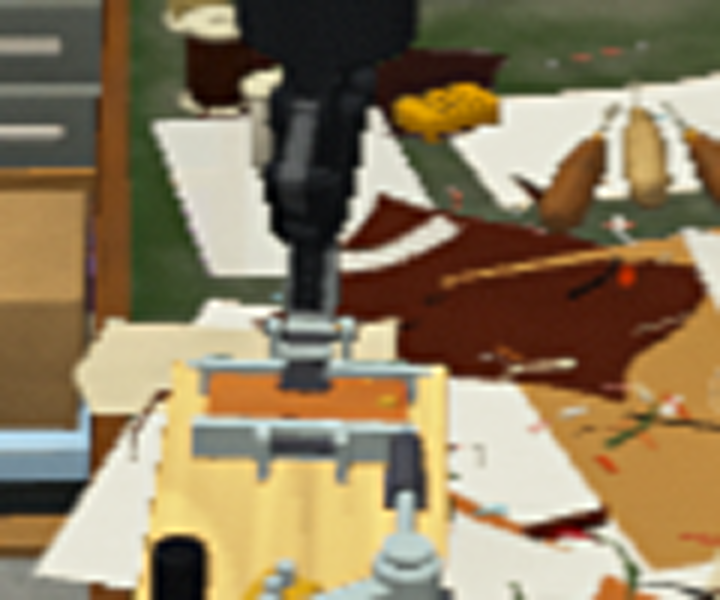

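Call:
step_arm(
  moves=[
    [0,0,0,-0.004,0],
    [0,0,0,-0.004,0],
    [0,0,0,-0.004,0],
    [0,0,0,0,0],
  ],
)

```text
t: 5.78
tool_pos: [0.4154, -0.0178, 0.0362]
tool_rot: [0.402, 3.084, 0.005]
contact_force: [-0.3, -0.2, 1.0]
opening: 0.0001
```

```bash
python3 - <<'E'
from station import ctrl
from h import *
o=ctrl.get_obs(); print(o["tool_pos"],o["contact_force"],o["opening"])
im=ctrl.get_image("wrist"); cv2.imwrite("pics/w7.png",im["color"][:,:,::-1])
E
```

```text
[ 0.41535053 -0.01779964  0.03623692] [-0.25833091 -0.16510734  0.987466  ] 0.00010991002450003244
```

View pics/w7.png

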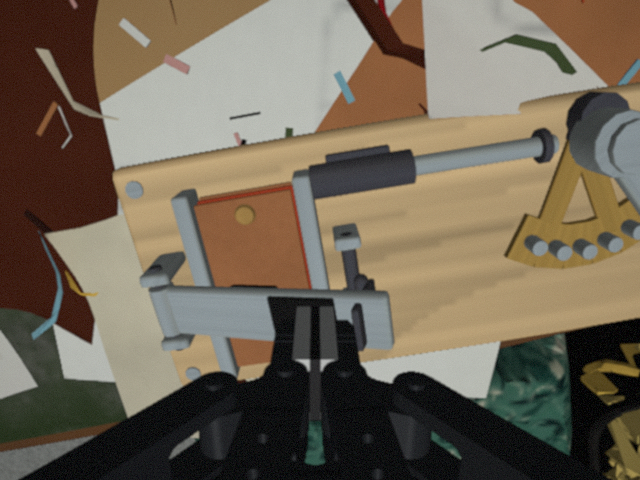

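Call:
step_arm(
  moves=[
    [0,-0.003,0,-0.004,0],
    [0,0,0,-0.004,0],
    [0,0,0,0,0],
  ],
)

```text
t: 6.2
tool_pos: [0.4125, -0.0179, 0.0282]
tool_rot: [0.402, 3.083, 0.005]
contact_force: [-1.0, -0.2, 0.7]
opening: -0.0001
```

Call:
step_arm(
  moves=[
    [0,0,0,-0.004,0],
    [0,0,0,0,0],
  ],
)

```text
t: 6.45
tool_pos: [0.4125, -0.0179, 0.0239]
tool_rot: [0.402, 3.084, 0.005]
contact_force: [0.7, -0.1, 0.6]
opening: 0.0001
```

```bash
python3 - <<'E'
from station import ctrl
from h import *
o=ctrl.get_obs(); print(o["tool_pos"],o["contact_force"],o["opening"])
im=ctrl.get_image("wrist"); cv2.imwrite("pics/w8.png",im["color"][:,:,::-1])
E
```

```text
[ 0.41249421 -0.01787132  0.02388276] [ 0.67065062 -0.11248032  0.61846201] 5.7510589502936215e-05
```

View pics/w8.png

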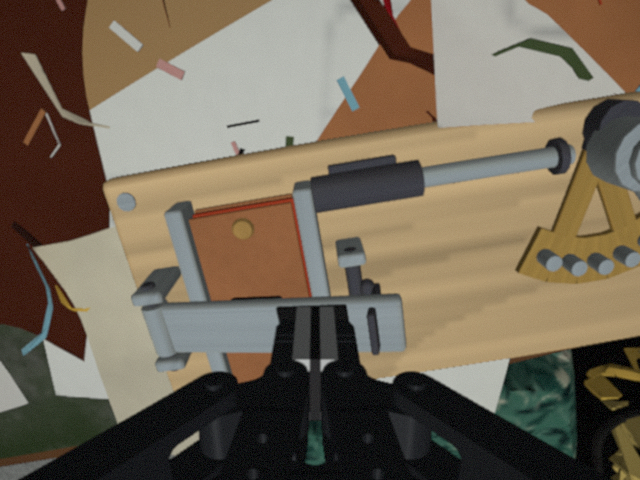

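```bash
cat > th.py <<'E'
from h import *
p=[0.4196,0.0562,-0.0875]
def pred(w,o):
  for a in (0,.1,.2,.3,.4,.5):
    print(a,proj(b2w(p,[[s,-.145+l*np.cos(a)-.003*np.sin(a),.036+l*np.sin(a)+.003*np.cos(a)] for s,l in((-.012,.106),(.012,.106),(-.012,.0),(-.012,.058),(-.012,.086))]),w,o).round(0).tolist())
  print(proj(b2w(p,[[-.065,-.165,.012]]),w,o))
E
python3 - <<'E'
from station import ctrl
from th import *
o=ctrl.get_obs(); w=ctrl.get_image("wrist"); pred(w,o)
E
```

```text
0 [[398.0, 267.0], [404.0, 317.0], [151.0, 306.0], [284.0, 285.0], [350.0, 275.0]]
0.1 [[401.0, 278.0], [407.0, 331.0], [150.0, 306.0], [281.0, 292.0], [350.0, 284.0]]
0.2 [[402.0, 291.0], [408.0, 346.0], [150.0, 306.0], [277.0, 299.0], [348.0, 295.0]]
0.3 [[399.0, 306.0], [406.0, 363.0], [149.0, 306.0], [272.0, 306.0], [343.0, 306.0]]
0.4 [[393.0, 323.0], [400.0, 382.0], [149.0, 306.0], [265.0, 314.0], [335.0, 319.0]]
0.5 [[382.0, 341.0], [391.0, 403.0], [148.0, 306.0], [255.0, 323.0], [324.0, 333.0]]
[[ 95.51497206 180.82809986]]
```

Call:
step_arm(
  moves=[
    [0,0,0,-0.005,0],
    [0,0,0,-0.003,0],
    [0,0,0,0,0],
  ],
)

```text
t: 6.92
tool_pos: [0.4129, -0.0179, 0.0158]
tool_rot: [0.402, 3.083, 0.005]
contact_force: [0.4, -0.1, 0.1]
opening: 0.0003
```

Call:
step_arm(
  moves=[
    [0,0,0,-0.003,0],
    [0,0,0,0,0],
  ],
)

```text
t: 7.18
tool_pos: [0.4135, -0.0177, 0.0139]
tool_rot: [0.402, 3.082, 0.006]
contact_force: [-1.2, 0.2, 1.8]
opening: 0.0
```

Call:
step_arm(
  moves=[
    [0,0,0,-0.003,0],
    [0,0,0,0,0],
  ],
)

```text
t: 7.42
tool_pos: [0.4135, -0.0174, 0.0115]
tool_rot: [0.402, 3.083, 0.007]
contact_force: [-0.4, -0.3, -0.5]
opening: -0.0003
```

```bash
python3 - <<'E'
from station import ctrl
from th import *
o=ctrl.get_obs(); print(o["tool_pos"],o["contact_force"],o["opening"])
im=ctrl.get_image("wrist"); cv2.imwrite("pics/w9.png",im["color"][:,:,::-1]); pred(im,o)
E
```

```text
[ 0.41351903 -0.01739062  0.01153053] [-0.36445565 -0.31795249 -0.49735815] -0.0003355274636710682
0 [[403.0, 278.0], [409.0, 331.0], [138.0, 320.0], [280.0, 298.0], [351.0, 286.0]]
0.1 [[407.0, 291.0], [412.0, 347.0], [137.0, 320.0], [277.0, 305.0], [351.0, 297.0]]
0.2 [[407.0, 306.0], [413.0, 364.0], [137.0, 320.0], [273.0, 313.0], [349.0, 309.0]]
0.3 [[405.0, 323.0], [411.0, 384.0], [136.0, 320.0], [267.0, 322.0], [344.0, 323.0]]
0.4 [[399.0, 342.0], [406.0, 406.0], [136.0, 320.0], [259.0, 331.0], [335.0, 337.0]]
0.5 [[387.0, 364.0], [396.0, 430.0], [135.0, 320.0], [249.0, 341.0], [323.0, 354.0]]
[[ 79.61485649 185.45421139]]
```

View pics/w9.png

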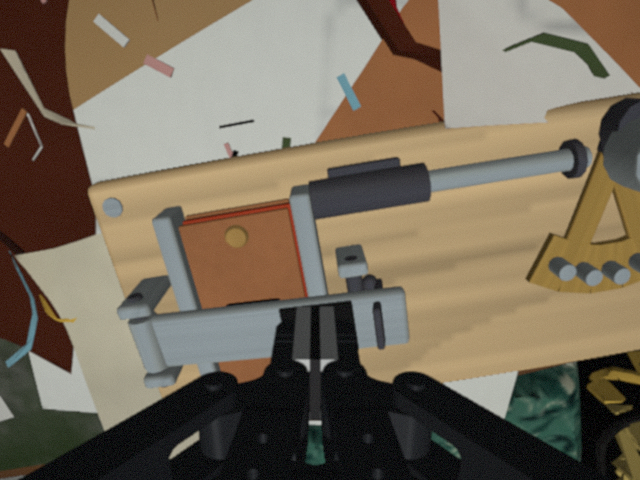

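Call:
step_arm(
  moves=[
    [0,0,0,-0.003,0],
    [0,0,0,0,0],
  ],
)

```text
t: 7.72
tool_pos: [0.4136, -0.0173, 0.0083]
tool_rot: [0.402, 3.083, 0.007]
contact_force: [-0.1, 0.5, 0.4]
opening: 0.0003
```

Call:
step_arm(
  moves=[
    [0,0,0,-0.004,0],
    [0,0,0,0,0],
  ],
)

```text
t: 7.98
tool_pos: [0.4142, -0.0175, 0.0052]
tool_rot: [0.402, 3.083, 0.007]
contact_force: [-3.2, 1.6, 7.9]
opening: 0.0003
```

Call:
step_arm(
  moves=[
    [0,0,0,-0.004,0],
    [0,0,0,0,0],
  ],
)

```text
t: 8.22
tool_pos: [0.4151, -0.0177, 0.0055]
tool_rot: [0.401, 3.085, 0.007]
contact_force: [0.1, -0.7, -0.6]
opening: -0.0001
```

```bash
python3 - <<'E'
from station import ctrl
from th import *
o=ctrl.get_obs(); print(o["tool_pos"],o["contact_force"],o["opening"])
im=ctrl.get_image("wrist"); cv2.imwrite("pics/w10.png",im["color"][:,:,::-1]); pred(im,o)
E
```

```text
[ 0.41507497 -0.01770789  0.00554608] [ 0.07959675 -0.677499   -0.6336716 ] -0.00013447201651185878
0 [[406.0, 281.0], [412.0, 336.0], [132.0, 324.0], [278.0, 301.0], [353.0, 290.0]]
0.1 [[410.0, 294.0], [416.0, 352.0], [131.0, 324.0], [276.0, 309.0], [353.0, 301.0]]
0.2 [[411.0, 310.0], [417.0, 370.0], [130.0, 324.0], [271.0, 318.0], [350.0, 313.0]]
0.3 [[409.0, 328.0], [416.0, 391.0], [130.0, 324.0], [265.0, 327.0], [345.0, 328.0]]
0.4 [[403.0, 349.0], [410.0, 415.0], [129.0, 324.0], [256.0, 336.0], [336.0, 344.0]]
0.5 [[391.0, 373.0], [400.0, 441.0], [128.0, 324.0], [246.0, 346.0], [324.0, 361.0]]
[[ 71.6141423  184.68809297]]
```

View pics/w10.png

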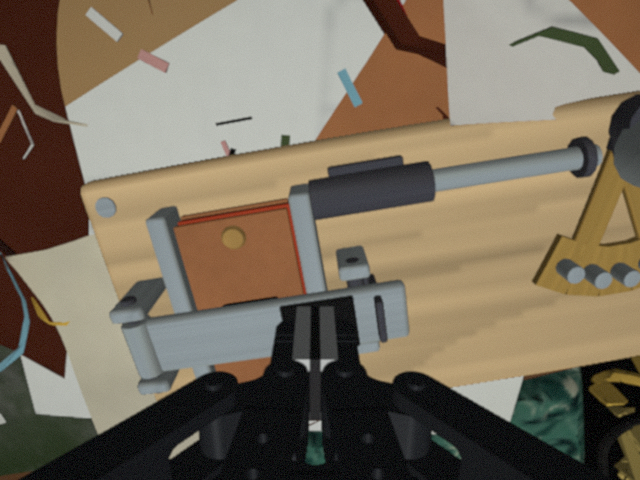

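Call:
step_arm(
  moves=[
    [0,0,0,-0.004,0],
    [0,0,0,0,0],
  ],
)

```text
t: 8.52
tool_pos: [0.4161, -0.018, 0.0054]
tool_rot: [0.401, 3.087, 0.007]
contact_force: [0.0, 0.6, -0.0]
opening: 0.0006
```

Call:
step_arm(
  moves=[
    [0,0,0,-0.004,0],
  ],
)

```text
t: 8.65
tool_pos: [0.4168, -0.0181, 0.0045]
tool_rot: [0.401, 3.089, 0.007]
contact_force: [-17.1, 4.4, 41.0]
opening: -0.0003
```

Call:
step_arm(
  moves=[
    [0,0,0,-0.004,0],
  ],
)

```text
t: 8.78
tool_pos: [0.4167, -0.0181, 0.0044]
tool_rot: [0.401, 3.093, 0.007]
contact_force: [-22.1, 4.6, 42.6]
opening: -0.0
```

```bash
python3 - <<'E'
from station import ctrl
from th import *
o=ctrl.get_obs(); print(o["tool_pos"],o["contact_force"],o["opening"])
im=ctrl.get_image("wrist"); cv2.imwrite("pics/w11.png",im["color"][:,:,::-1]); pred(im,o)
E
```

```text
[ 0.41673183 -0.01808275  0.00440145] [-22.06440832   4.5779838   42.61153558] -1.2952170290088018e-05
0 [[407.0, 277.0], [413.0, 333.0], [129.0, 320.0], [278.0, 298.0], [353.0, 286.0]]
0.1 [[411.0, 290.0], [417.0, 349.0], [129.0, 321.0], [275.0, 305.0], [353.0, 297.0]]
0.2 [[412.0, 306.0], [418.0, 368.0], [128.0, 321.0], [270.0, 314.0], [350.0, 309.0]]
0.3 [[410.0, 324.0], [417.0, 388.0], [127.0, 321.0], [264.0, 323.0], [345.0, 323.0]]
0.4 [[404.0, 344.0], [411.0, 412.0], [127.0, 321.0], [255.0, 332.0], [336.0, 339.0]]
0.5 [[392.0, 368.0], [401.0, 438.0], [126.0, 321.0], [244.0, 342.0], [323.0, 356.0]]
[[ 69.94458569 180.5548766 ]]
```

View pics/w11.png

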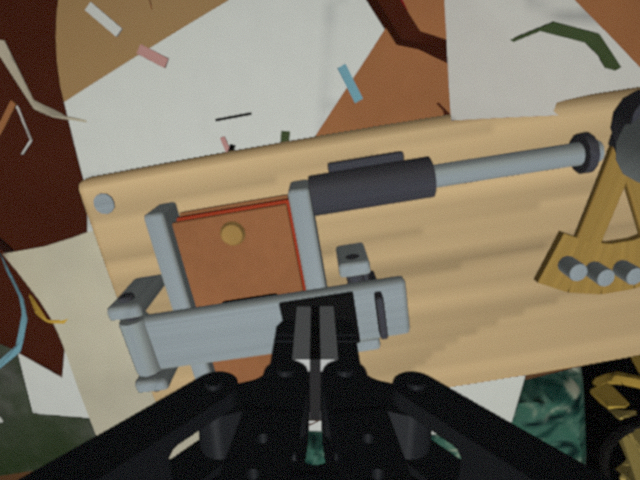

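Call:
step_arm(
  moves=[
    [0,0,0,0.01,0],
    [0,0,0,0.04,0],
    [0,0,0,0.05,0],
    [0.5,0.011,0.038,0.02,0],
    [1,0.011,0.038,0,0],
    [1,0.011,0.038,0,0],
    [1,0.011,0.038,0,0],
    [1,0.011,0.038,0,0],
    [1,0,0,0,0],
    [1,0,0,0,0],
  ],
)

```text
t: 10.07
tool_pos: [0.4705, 0.1764, 0.1211]
tool_rot: [0.406, 3.095, 0.003]
contact_force: [0.2, 0.8, 0.2]
opening: 0.0856
```

```bash
python3 - <<'E'
from station import ctrl
from th import *
o=ctrl.get_obs(); print(o["t"],o["tool_pos"],o["tool_rot"],o["contact_force"],o["opening"])
im=ctrl.get_image("wrist"); cv2.imwrite("pics/w12.png",im["color"][:,:,::-1]); pred(im,o); pickle.dump((im,o),open("w12.pkl","wb"))
print(proj([[.4704,.1732,.088],[.4704,.1732,.068]],im,o))
s=ctrl.get_image("side"); 
cv2.imwrite("pics/s12.png",cv2.resize(s["color"][170:320,220:380,::-1],None,fx=4,fy=4,interpolation=cv2.INTER_CUBIC))
E
```

```text
10.075 [0.47046992 0.1763642  0.12112635] [0.40609498 3.09512591 0.00313846] [0.1661352  0.82801015 0.16776646] 0.08558650703317776
0 [[50.0, 199.0], [63.0, 234.0], [-86.0, 227.0], [-15.0, 212.0], [22.0, 204.0]]
0.1 [[39.0, 203.0], [53.0, 239.0], [-86.0, 227.0], [-22.0, 214.0], [13.0, 208.0]]
0.2 [[26.0, 208.0], [41.0, 245.0], [-86.0, 227.0], [-30.0, 217.0], [2.0, 212.0]]
0.3 [[11.0, 213.0], [26.0, 252.0], [-87.0, 227.0], [-38.0, 220.0], [-11.0, 216.0]]
0.4 [[-7.0, 220.0], [10.0, 259.0], [-87.0, 227.0], [-48.0, 223.0], [-25.0, 221.0]]
0.5 [[-26.0, 226.0], [-9.0, 267.0], [-87.0, 227.0], [-58.0, 227.0], [-40.0, 226.0]]
[[-107.22088957  150.89845223]]
[[311.16923896 262.90800319]
 [311.30801977 249.66616638]]
```

View pics/w12.png

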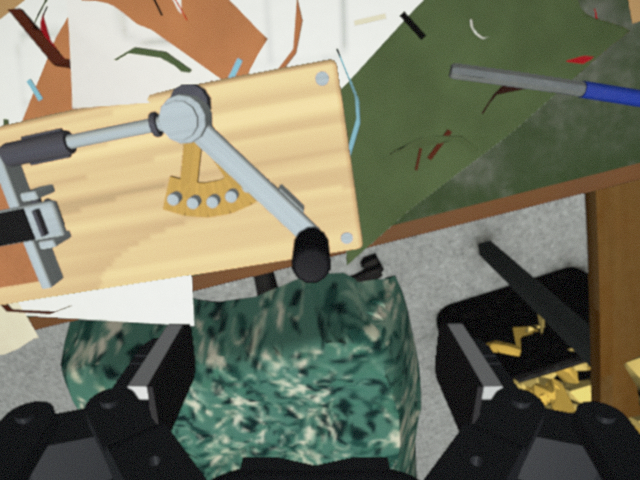

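View pics/s12.png

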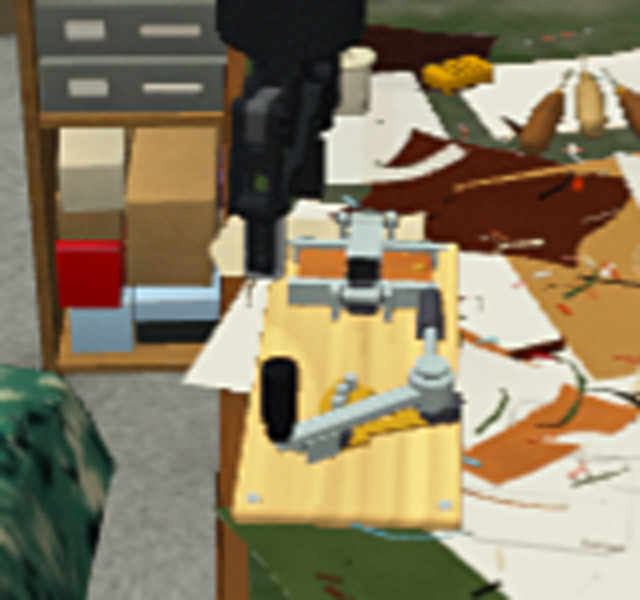

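Call:
step_arm(
  moves=[
    [1,0,-0.003,-0.03,0],
    [1,0,0,-0.03,0],
    [1,0,0,-0.015,0],
    [1,0,0,0,0],
  ],
)

```text
t: 10.68
tool_pos: [0.4713, 0.1697, 0.0458]
tool_rot: [0.415, 3.09, 0.004]
contact_force: [-0.5, -0.9, 0.5]
opening: 0.0853
```

```bash
python3 - <<'E'
from station import ctrl
from th import *
o=ctrl.get_obs(); print(o["t"],o["tool_pos"],o["tool_rot"],o["contact_force"],o["opening"])
im=ctrl.get_image("wrist"); cv2.imwrite("pics/w13.png",im["color"][:,:,::-1])
print(proj([[.4704,.1732,.088],[.4704,.1732,.068]],im,o))
s=ctrl.get_image("side"); 
cv2.imwrite("pics/s13.png",cv2.resize(s["color"][170:320,220:380,::-1],None,fx=4,fy=4,interpolation=cv2.INTER_CUBIC))
E
```

```text
10.675 [0.47133163 0.16968309 0.04576407] [0.41544029 3.08994283 0.00447655] [-0.46772302 -0.88615854  0.47575532] 0.08526636609552994
[[327.65736001 335.64101429]
 [326.0074509  308.97069189]]
```

View pics/w13.png

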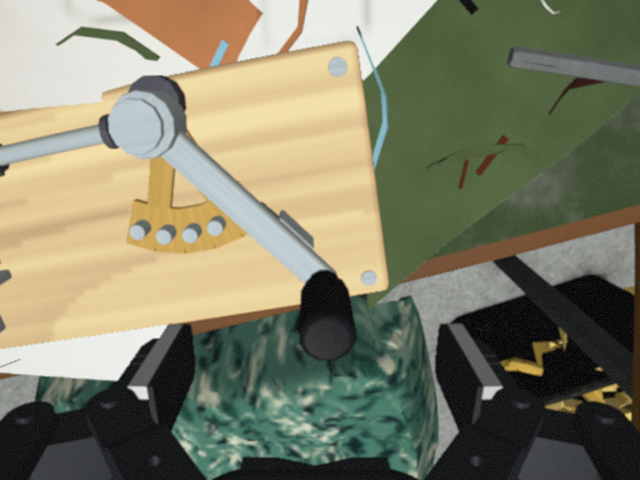

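View pics/s13.png

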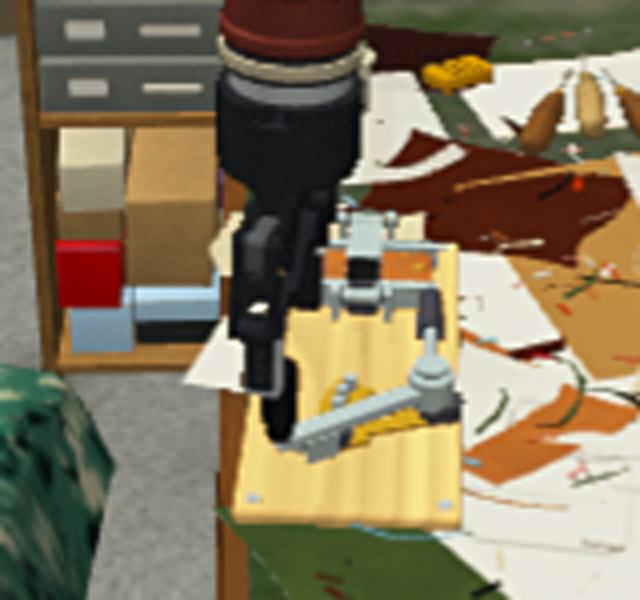

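Call:
step_arm(
  moves=[
    [1,-0.001,0.0035,-0.008,0],
    [1,0,0,-0.006,0],
    [1,0,0,0,0],
  ],
)

```text
t: 11.15
tool_pos: [0.4736, 0.1744, 0.0352]
tool_rot: [0.414, 3.083, 0.009]
contact_force: [-0.3, -0.9, 0.6]
opening: 0.0853
```

Call:
step_arm(
  moves=[
    [1,0,0,-0.006,0],
    [1,0,0,-0.004,0],
    [1,0,0,0,0],
  ],
)

```text
t: 11.52
tool_pos: [0.4737, 0.1746, 0.0247]
tool_rot: [0.413, 3.083, 0.009]
contact_force: [-0.2, 0.5, 0.9]
opening: 0.0854
```

```bash
python3 - <<'E'
from station import ctrl
from th import *
o=ctrl.get_obs(); print(o["t"],o["tool_pos"],o["tool_rot"],o["contact_force"],o["opening"])
im=ctrl.get_image("wrist"); cv2.imwrite("pics/w14.png",im["color"][:,:,::-1])
print(proj([[.4704,.1732,.088],[.4704,.1732,.068]],im,o))
s=ctrl.get_image("side"); 
cv2.imwrite("pics/s14.png",cv2.resize(s["color"][170:320,220:380,::-1],None,fx=4,fy=4,interpolation=cv2.INTER_CUBIC))
E
```

```text
11.525 [0.47371912 0.17456651 0.02465583] [0.41325211 3.08250916 0.00869986] [-0.19890902  0.53530634  0.85540106] 0.08541671137832714
[[313.78241397 370.31031586]
 [313.39452295 335.72774253]]
```

View pics/w14.png

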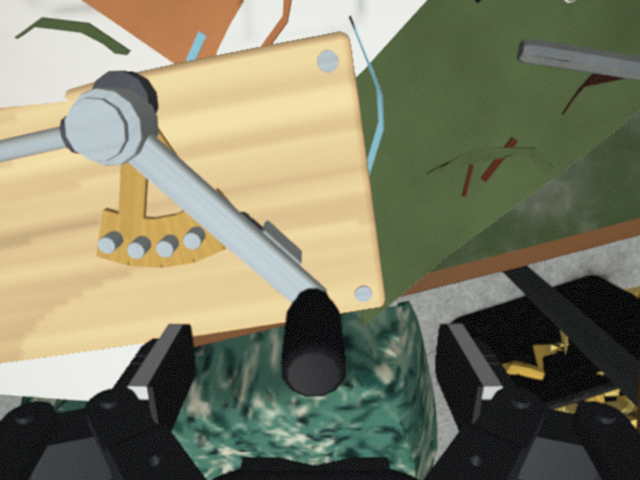

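View pics/s14.png

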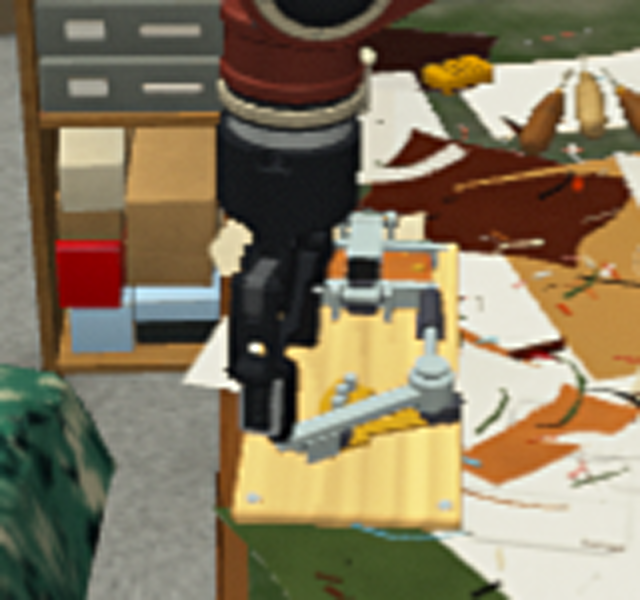

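Call:
step_arm(
  moves=[
    [1,-0.003,-0.002,-0.004,0],
    [0.5,0,0,0,0],
    [0.2,0,0,0,0],
    [0,0,0,0,0],
    [0,0,0,0,0],
    [0,0,0,0,0],
    [0,0,0,0,0],
  ],
  newtons=40,
)

```text
t: 12.5
tool_pos: [0.4707, 0.1744, 0.0216]
tool_rot: [0.414, 3.082, 0.015]
contact_force: [-1.6, 4.2, 0.9]
opening: 0.0208
```

```bash
cat > look.py <<'E'
from station import ctrl
from th import *
import sys
n=sys.argv[1]
piv=np.array([.380,.120])
o=ctrl.get_obs(); print(o["t"],o["tool_pos"],o["tool_rot"],o["contact_force"],o["opening"])
v=o["tool_pos"][:2]-piv; print("r",np.hypot(*v),"lever est",.62-.0875-np.arctan2(v[1],v[0]))
im=ctrl.get_image("wrist"); cv2.imwrite(f"pics/w{n}.png",im["color"][:,:,::-1]); pickle.dump((im,o),open(f"w{n}.pkl","wb"))
s=ctrl.get_image("side"); 
cv2.imwrite(f"pics/s{n}.png",cv2.resize(s["color"][170:320,220:380,::-1],None,fx=4,fy=4,interpolation=cv2.INTER_CUBIC))
E
python3 look.py 15
```

```text
12.5 [0.47072781 0.17444618 0.02163304] [0.41351526 3.0823851  0.01520067] [-1.62848925  4.16287627  0.85778858] 0.020847920776522772
r 0.1058107801073628 lever est -0.007996413434785632
```

View pics/w15.png

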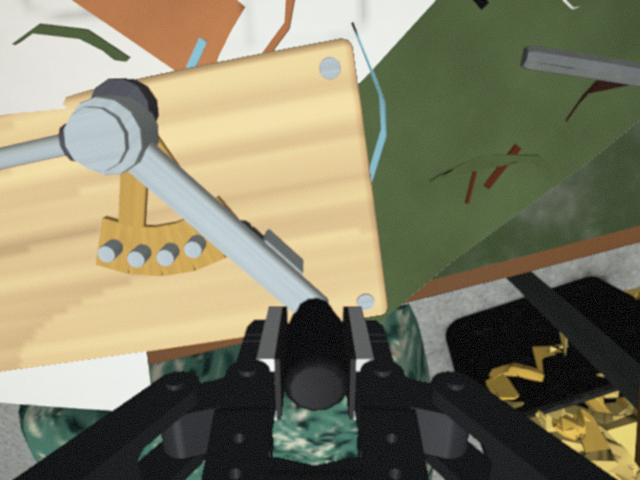

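View pics/s15.png

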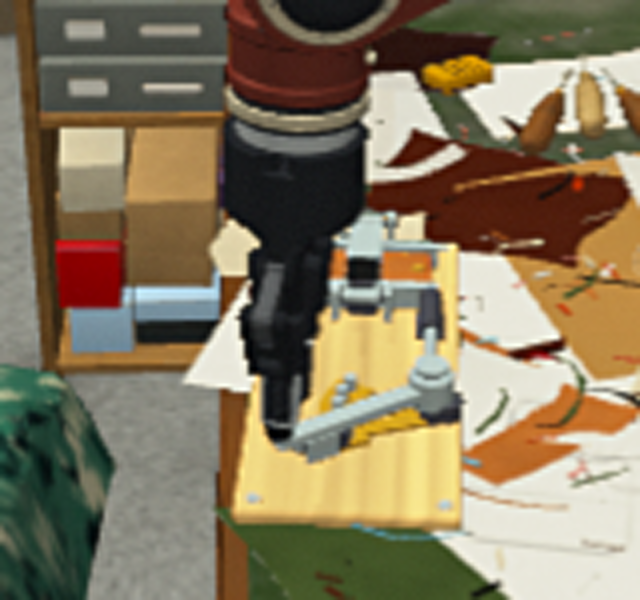

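Call:
step_arm(
  moves=[
    [0,0.0025,-0.005,0,0],
    [0,0.0025,-0.005,0,0],
    [0,0.002,-0.005,0,0],
    [0,0.002,-0.005,0,0],
    [0,0.0015,-0.005,0,0],
    [0,0.0015,-0.005,0,0],
    [0,0,0,0,0],
  ],
)

```text
t: 13.48
tool_pos: [0.4822, 0.1447, 0.0216]
tool_rot: [0.414, 3.085, 0.021]
contact_force: [-2.1, 5.5, 0.6]
opening: 0.0204
```

```bash
python3 look.py 16
```

```text
13.475 [0.4822249  0.14473787 0.02162969] [0.41429093 3.08543159 0.02083843] [-2.08949741  5.54930889  0.59848349] 0.02038866203967918
r 0.10517553029777617 lever est 0.29506991098475904
```

View pics/w16.png

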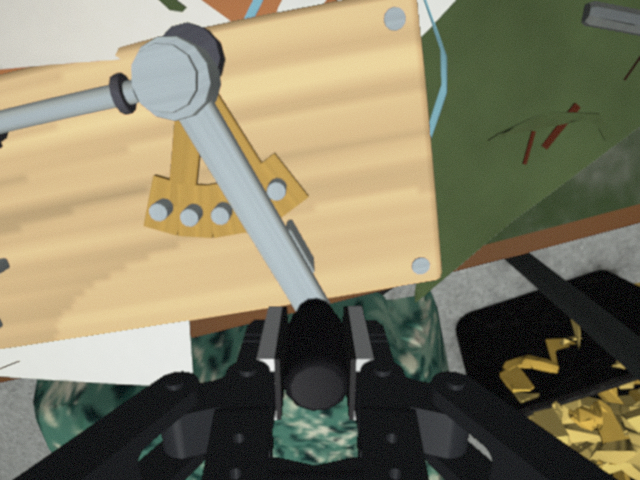

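Call:
step_arm(
  moves=[
    [0,0.001,-0.005,0,0],
    [0,0.001,-0.005,0,0],
    [0,0.0005,-0.005,0,0],
    [0,0.0005,-0.005,0,0],
    [0,0,-0.005,0,0],
    [0,0,-0.005,0,0],
    [0,0,0,0,0],
  ],
)

```text
t: 14.45
tool_pos: [0.4844, 0.1155, 0.0216]
tool_rot: [0.415, 3.088, 0.029]
contact_force: [-0.5, 5.5, 1.3]
opening: 0.0206
```

```bash
python3 look.py 17
```

```text
14.45 [0.48436026 0.11551973 0.02159187] [0.41509426 3.08849572 0.02909809] [-0.50126434  5.48184727  1.33790921] 0.02062662440251134
r 0.10445638407749991 lever est 0.5754044887763895
```

View pics/w17.png

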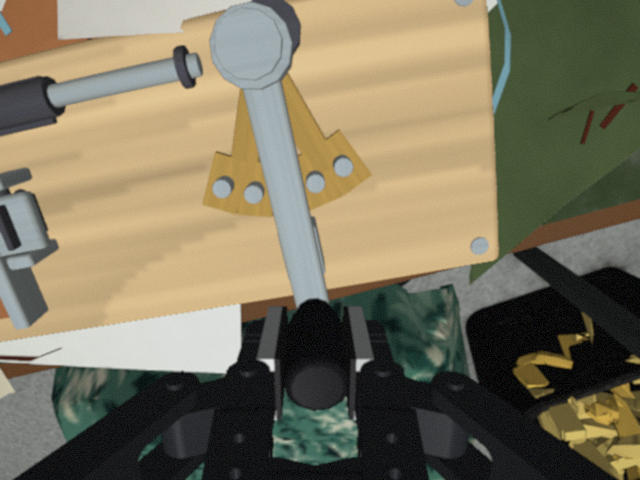

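```bash
cat > pins.py <<'E'
from th import *
import sys
def run(n,pins):
    w,o=pickle.load(open(f"w{n}.pkl","rb")); 
    # pivot cap top measured optionally
    piv=b2w(p,[[-.045,.06,0]])[0,:2]
    for z in (.026,.03,.034):
        out=[]
        for k,q in pins.items():
            v=ray(np.array(q,float),w,z,o)-piv; out.append((k,(p[2]+.62-np.arctan2(v[1],v[0])-.24*(k-1)).round(3),np.hypot(*v).round(4)))
        print(z,out,np.mean([x[1] for x in out]).round(3))
    print("pivot proj",proj(b2w(p,[[-.045,.06,.053]]),w,o))
E
python3 -c "
from pins import *
run(17,{1:(343,166),2:(315,182),4:(254,193),5:(222,187)})
run(16,{1:(277,189),3:(221,214),4:(190,215),5:(158,210)})"
```

```text
0.026 [(1, np.float64(0.163), np.float64(0.056)), (2, np.float64(0.156), np.float64(0.056)), (4, np.float64(0.133), np.float64(0.056)), (5, np.float64(0.13), np.float64(0.0557))] 0.146
0.03 [(1, np.float64(0.161), np.float64(0.0552)), (2, np.float64(0.152), np.float64(0.0552)), (4, np.float64(0.125), np.float64(0.0551)), (5, np.float64(0.121), np.float64(0.0546))] 0.14
0.034 [(1, np.float64(0.159), np.float64(0.0545)), (2, np.float64(0.147), np.float64(0.0544)), (4, np.float64(0.117), np.float64(0.0541)), (5, np.float64(0.111), np.float64(0.0536))] 0.134
pivot proj [[246.22567492  37.0791285 ]]
0.026 [(1, np.float64(0.146), np.float64(0.0561)), (3, np.float64(0.132), np.float64(0.056)), (4, np.float64(0.127), np.float64(0.0554)), (5, np.float64(0.13), np.float64(0.0554))] 0.134
0.03 [(1, np.float64(0.132), np.float64(0.0556)), (3, np.float64(0.113), np.float64(0.055)), (4, np.float64(0.106), np.float64(0.0542)), (5, np.float64(0.11), np.float64(0.0539))] 0.115
0.034 [(1, np.float64(0.118), np.float64(0.055)), (3, np.float64(0.093), np.float64(0.0541)), (4, np.float64(0.085), np.float64(0.053)), (5, np.float64(0.089), np.float64(0.0525))] 0.096
pivot proj [[160.56471664  71.77196968]]
```

Call:
step_arm(
  moves=[
    [0,0,-0.005,0,0],
    [0,0,-0.005,0,0],
    [0,-0.0005,-0.004,0,0],
    [0,-0.0005,-0.002,0,0],
    [0,0,0,0,0],
    [0,0,0,0,0],
  ],
)

```text
t: 15.3
tool_pos: [0.4821, 0.1005, 0.0216]
tool_rot: [0.415, 3.092, 0.035]
contact_force: [-1.2, 5.7, 1.1]
opening: 0.0207
```

```bash
python3 look.py 18
```

```text
15.3 [0.48208134 0.10045417 0.02158231] [0.41511085 3.09198499 0.03523915] [-1.17284982  5.6515242   1.08149501] 0.02069594919496442
r 0.10393575026007104 lever est 0.7216833132651678
```

View pics/w18.png

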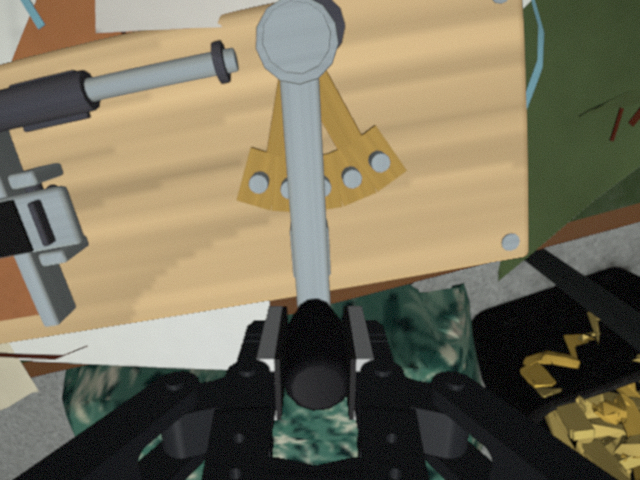

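View pics/s18.png

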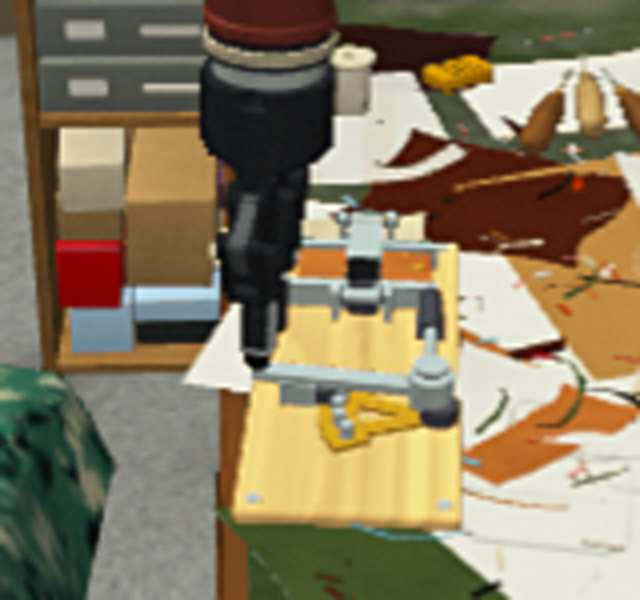

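Call:
step_arm(
  moves=[
    [0,0,0,0,0],
    [0,0,0,0,0],
    [0,0,0,0,0],
  ],
)

```text
t: 15.78
tool_pos: [0.4821, 0.1008, 0.0216]
tool_rot: [0.415, 3.092, 0.037]
contact_force: [0.1, 6.3, 1.8]
opening: 0.0205
```

```bash
python3 look.py 19; python3 - <<'E'
from pins import *
w,o=pickle.load(open("w19.pkl","rb")); pred(w,o); run(18,{1:(379,161),2:(352,178),5:(259,183)})
a=cv2.imread("pics/w19.png"); cv2.imwrite("pics/w19c.png",cv2.resize(a[0:320,0:420],None,fx=1.8,fy=1.8,interpolation=cv2.INTER_CUBIC))
E
```

```text
15.775 [0.48214502 0.10075874 0.02159195] [0.41457432 3.09194106 0.03722848] [0.12687616 6.26387111 1.82739715] 0.020513158090823727
r 0.10394147500154734 lever est 0.7186901606713589
0 [[57.0, 183.0], [79.0, 242.0], [-159.0, 233.0], [-51.0, 207.0], [11.0, 193.0]]
0.1 [[39.0, 190.0], [63.0, 251.0], [-160.0, 234.0], [-63.0, 211.0], [-6.0, 199.0]]
0.2 [[17.0, 198.0], [43.0, 263.0], [-160.0, 234.0], [-77.0, 216.0], [-25.0, 206.0]]
0.3 [[-11.0, 207.0], [18.0, 276.0], [-161.0, 234.0], [-92.0, 221.0], [-48.0, 213.0]]
0.4 [[-44.0, 218.0], [-11.0, 291.0], [-161.0, 234.0], [-109.0, 227.0], [-74.0, 222.0]]
0.5 [[-82.0, 231.0], [-46.0, 307.0], [-161.0, 234.0], [-127.0, 233.0], [-103.0, 232.0]]
[[-184.89678022  116.76412509]]
0.026 [(1, np.float64(0.171), np.float64(0.0555)), (2, np.float64(0.159), np.float64(0.0562)), (5, np.float64(0.129), np.float64(0.056))] 0.153
0.03 [(1, np.float64(0.174), np.float64(0.0546)), (2, np.float64(0.162), np.float64(0.0553)), (5, np.float64(0.126), np.float64(0.0551))] 0.154
0.034 [(1, np.float64(0.178), np.float64(0.0537)), (2, np.float64(0.164), np.float64(0.0544)), (5, np.float64(0.122), np.float64(0.0542))] 0.155
pivot proj [[295.3478535   30.42567196]]
```

View pics/w19c.png

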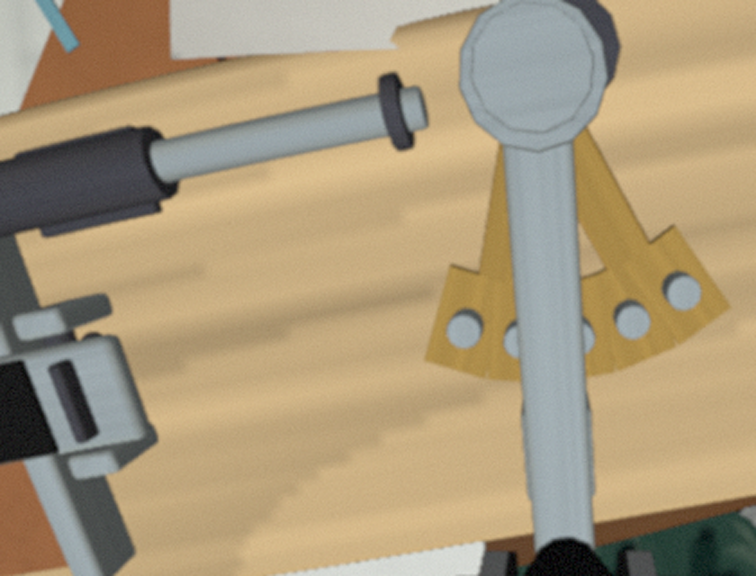

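Call:
step_arm(
  moves=[
    [0,0,-0.002,0,0],
    [0,0,0,0,0],
    [0,0,0,0,0],
  ],
)

```text
t: 16.25
tool_pos: [0.4817, 0.0991, 0.0216]
tool_rot: [0.414, 3.093, 0.039]
contact_force: [-0.8, 7.4, 0.8]
opening: 0.0207
```

```bash
python3 look.py 20; python3 - <<'E'
from station import ctrl
o=ctrl.get_obs(); print(o["t"],o["tool_pos"],o["contact_force"],o["dq"]); print(ctrl.finish_job())
E
```

```text
16.25 [0.48172477 0.09911992 0.0216077 ] [0.41422711 3.09313144 0.03932745] [-0.80822175  7.44394571  0.75706399] 0.02069486449556182
r 0.10384559106416787 lever est 0.7349486067707199
16.35 [0.48175944 0.09911695 0.02160575] [-2.72541397  6.6123062   1.07686308] [-8.57531974e-05  2.40356403e-04 -6.20618934e-04  6.44495382e-04
  2.72384522e-04 -1.39981799e-03]
the job is handed in; nothing more can be done
None
```

I pressed the clamp arm down until it clipped. I then gripped the knob and swung the lever three clicks, and handed the job in at 16.35 s while still holding it. No verdict was reported.

**Clamp:** The push rose to about 8 N and dropped, then met a hard stop. After I let go, the pictures showed the arm level with its hook on the catch bar. I estimate its angle at about 0 rad.

**Lever:** The last picture I viewed, one 2 mm nudge before the end, showed the lever between pins 3 and 4. From the tool position after the nudge, the lever stands at about 0.735 rad from rest. That is roughly 0.58 to 0.60 rad past the first pin, against an allowed 0.50 to 0.70. The spring pushed back on the fingers with about 7 N, the finger opening was 20.7 mm, and the joints were still.

**Checks that disagreed:**
- **Fingertip position:** The real fingertips sit about 37 mm short of the reported tool point, so I set heights by contact and pictures instead.
- **Clamp force:** The confirming push on the clamp reached about 43 N vertically, through the fingertips. The 40 N limit is stated for the arm and the gripper's body, so I believe this is allowed.
- **Pin angle:** Averages for the first pin ranged from about 0.10 to 0.155 rad between pictures. I used about 0.14.

I did not touch the items around the press.

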